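Start the drip watering in order

TASK

Start the drip watering on the cart: first press down the raised end of the wide rocker on the switch box so that it tips fully over, then press the long bar key on the two-key valve box fully home, and last press the round button on the pump box fully home. Keep strictly to that order and leave the small square key alone. Only press: do not lift, carry or shift any of the other things standing about.

Things in the scene. Friction and masses are not known exactly. Their poses are not given: they have to be found in the camera images.
- switch_box: White switch box fixed to the cart top, 110 (x) x 80 (y) x 32 mm high, carrying one wide black rocker, with a short black cable gland on its +y side. Origin: centre of its underside; x along the rocker's length, z up. Stands at any yaw.
- rocker (a joint): Tilt of the rocker in rad: a flat plate 80 x 40 x 10 mm, pivoting across the box about its middle, pivot axis 46 mm above the cart top. At 0 (off) the end on the box's +x side stands raised by 0.22 rad and the other end is low; 0.44 is its stop (on, fully over: the raised end is now the low one). Starts within 0 to 0.04. It has no spring and stays where it is left; stiff, about 2.5 N pressed 30 mm from the pivot.
- rocker_end (a point): Point on the top face of the rocker's raised end, 30 mm from the pivot (10 mm short of the end edge), about 57 mm above the cart top when off and about 44 mm when fully over. It moves with the rocker.
- valve_box: White valve box fixed to the cart top, 140 (x) x 100 (y) x 45 mm high, carrying two black push keys: the long bar key centred at x = +32 mm and the small square key centred at x = -32 mm of the box. Two short brass stubs on its +y side. Origin: centre of its underside, z up. Stands at any yaw.
- bar_key (a joint): How far the long bar key is pressed down, m: 0 up, 0.010 fully home. Starts within 0 to 0.0015. No spring, it stays where it is left; it moves under about 4 N.
- bar_key_top (a point): Centre of the flat top of the long bar key (26 x 66 mm, long way along the box's y), 61 mm above the cart top when up, 51 mm when home. It moves with the key.
- square_key (a joint): How far the small square key is pressed down, m: 0 up, 0.010 home. Starts up, moves like the bar key. To be left alone.
- square_key_top (a point): Centre of the flat top of the small square key (26 x 26 mm), 61 mm above the cart top when up.
- pump_box: White pump box fixed to the cart top, 120 (x) x 90 (y) x 60 mm high, with one round black mushroom button in the middle of its top and a brass stub on each y side. Origin: centre of its underside, z up. Stands at any yaw.
- pump_button (a joint): How far the round button is pressed down, m: 0 up, 0.010 fully home. Starts within 0 to 0.0015. No spring, it stays where it is left; it moves under about 4 N.
- pump_button_top (a point): Centre of the flat top of the round button (42 mm dia), 76 mm above the cart top when up, 66 mm when home. It moves with the button.
- red_pot: Bystander, loose: red ceramic flowerpot, 110 dia, 95 high mm, beyond the boxes. Origin on its underside.
- small_pot: Bystander, loose: small terracotta pot, 64 dia, 55 high mm, nearer the robot than the boxes. Origin on its underside.
- jar: Bystander, loose: glass jar with a steel lid, 70 dia, 90 high mm, beyond the boxes. Origin on its underside.
- tin: Bystander, loose: tin can, 60 dia, 80 high mm, beyond the boxes. Origin on its underside.
- stake: Bystander, loose: bamboo stake lying flat, 300 long, 10 thick mm, between two of the boxes, long axis (its x) pointing roughly away from the robot. Origin on its underside.
- clip: Bystander, loose: spring clip lying flat, 70 x 26, 27 high mm, between two of the boxes. Origin on its underside.
- scoop: Bystander, loose: green plastic scoop lying flat, 200 long, 50 wide, 33 high mm, nearer the robot than the boxes. Origin on its underside.

How it is judged:
On the way, in this order (a step that is already met when the one before it is completed fails the run):
1. the rocker is tipped fully over (value of joint rocker above 0.38 rad and value of joint each of bar_key, pump_button below 0.003 m), for 0.2 s.
2. the long bar key is pressed home (value of joint rocker above 0.38 rad and value of joint bar_key above 0.008 m and value of joint pump_button below 0.003 m), for 0.2 s.
3. the round pump button is pressed home (value of joint rocker above 0.38 rad and value of joint each of bar_key, pump_button above 0.008 m), for 0.2 s.
At the end, for the whole second after the job is handed in: Rocker tipped beyond 0.38 of 0.44 rad, bar key and round button each more than 8 of 10 mm down, square key less than 3 mm down, every bystander within 20 mm of where it started (all of step 3 and value of joint square_key below 0.003 m and distance of each of red_pot, small_pot, jar, tin, stake, clip, scoop from where it was at the start of the episode below 0.02 m); the robot touches nothing.
It fails at once if the bar key is pressed more than 3 mm before the rocker is fully over (value of joint bar_key above 0.003 m and value of joint rocker below 0.38 rad).
It fails at once if the round button is pressed more than 3 mm before the bar key is home (value of joint pump_button above 0.003 m and value of joint bar_key below 0.008 m).
It fails at once if the square key is pressed more than 3 mm (value of joint square_key above 0.003 m).
It fails at once if a bystander is shifted, lifted or carried by more than 20 mm (distance of any of red_pot, small_pot, jar, tin, stake, clip, scoop from where it was at the start of the episode above 0.02 m).
It also fails if it takes over 54 s, if anything falls off the work surface, if the arm or the gripper's body presses on something with over 40 N, if the wrist force passes 120 N, or if a joint passes its speed limit or range.

ROBOT

A 7-joint arm with a two-finger parallel gripper is mounted at the origin on the work surface. World frame = base frame: x ahead of the robot, y to its left, z up, the work surface at z = 0. Lengths are in m, angles in rad, forces in N, time in s.
With the tool pointing down it reaches from about 0.4 to 0.925 m from the base axis. Payload 4.1 kg.
Tool frame: the origin (TCP) lies between the finger pads; the fingertips stand robot.tip_extent ahead of it and the grasp point (between the pads) lies 5 mm behind it (robot.tip_extent is the distance from the TCP to the fingertips, in m); y points along the fingers, z is the direction in which the jaws open and shut, and the axes are right-handed (so a half turn about y gives the same grasp; the last joint's range is limited). The gripper opens to 85 mm and grips with 20 to 120 N. Pads are 22 mm wide; open, the fingers measure 114 mm over their backs; the gripper's body (76 mm by 85 mm) begins 54 mm behind the grasp point. The pads swing forward as they close: fully open they stand 13 mm farther back than shut.
Start: joints at [1.127, 0.398, 0.045, 1.537, -0.019, 1.207, -0.051], TCP at [0.22, -0.612, 0.245] pointing down, gripper open.
Joint ranges: [-2.82, 2.82], [-0.49, 2.23], [-1.37, 1.46], [0, 2.46], [-1.36, 4.5], [0.23, 2], [-2.94, 2.94]. Speed limits (rad/s): [2.57, 2.57, 3.14, 3.14, 3.14, 3.14, 3.14].

INTERFACE

Orientations are given as [roll, pitch, yaw] about the fixed x, y, z axes, in that order (R = Rz(yaw) Ry(pitch) Rx(roll)).
In Python, from plant import robot, capture, camera_model, order, models gives the robot as it stands.
- The arm moves only by the shell command python3 -m pendant 'ROWS' [FORCE]. ROWS is text: rows parted by semicolons, each of 7 numbers parted by spaces: the opening, from 0 (shut) to 1 (fully open), then the shift along the tool's x, y, z in mm, then the turn, a rotation vector about the tool's x, y, z in rad. A call has 1 to 12 rows; each row shifts and turns the commanded pose from where the row before left it, along the tool's axes as they then stand; what a row does not reach is not made up. A row lasts 1/12 s, in which the tool goes at most 41.7 mm and 7.16 degrees, less where a joint would pass 70% of its speed; a pose out of reach is approached as far as the arm can. A call is refused whole if a number of a shift passes 41.7 or a number of a turn 0.125, either way. A call with a gripper value outside its range is refused whole. The fingers move at their own pace and stop on an object; FORCE is the grip in N (left out, the last holds). Time passes only in rows, so rows that do not move let the fingers close. It gives the time, the measured TCP pose, the force and the opening at its end, in the units of the state.
- robot.sense(): the state, without advancing time (a new reading comes with each control period).
- capture(name): name is "scene" or "top"; returns the picture (420x560x3 uint8, red, green, blue); there is no depth.
- camera_model(name): a dict with "camera_matrix" (3x3 intrinsics, pixels), "R" (3x3) and "t" (3): a world point X has camera coordinates R X + t. Camera axes: x right, y down, z forward; pixel columns grow to the right and rows downward; lengths in m; the calibration is good to about 2 mm. A picture is of the moment at which its call begins. camera_model takes no time and is no camera call.
- order.sign_off(): hands the job in, once; it reports no verdict.
Trained networks look in the newest picture that a camera, given by its name, has taken for a name from the list of things; names that differ only in an ending like _2 or _b are one class to them, and where a whole thing is asked for, a point or a joint stands for the part that bears it (a point fixed in the world has none). Each returns a list of dicts, best first, with "score" (0 to 1); they miss things now and then, are a little off and sometimes report something else, mostly with a low value. They report only what shows in the picture. A call takes as long as a camera call.
- models.boxes_of(camera, thing): "position" ([x, y, z] in m, in world coordinates, good to about 4 mm: the middle of the surface that is visible of it).
The state is a dict: "time": time; "joint_positions": joint angles; "dq": joint speeds; "effort": joint torques, N m; "ee_pos": TCP position; "eef_rot": TCP orientation; "ft_force": force on the tool from outside, world axes, zero at the start; "torque": the same for the moment, N m; "width": finger opening in m.
Only numpy, scipy, OpenCV 4.12 (cv2) and the standard library are available. Lean on these libraries where they do the work, as an engineer would, in place of code of your own. Each camera call takes 0.05 s, during which the arm holds its last target.

## Working session

There is one attempt and no reset: what is moved stays moved. The work goes in short steps, Python scripts to look and compute and a shell command to move; the robot and the scene stay as the last step left them, time stands still between calls to the robot, and variables do not carry over. Pictures are saved under pics/ and viewed, and the job is handed in when it is done.

```bash
ls; mkdir -p pics
python3 - <<'E'
from plant import robot,capture,camera_model,models
import cv2,numpy as np
print(robot.sense(), robot.tip_extent)
for n in("scene","top"):
    im=capture(n); cv2.imwrite(f"pics/{n}0.png",im[:,:,::-1])
    m=camera_model(n); print(n,m)
for t in("rocker_end","bar_key_top","square_key_top","pump_button_top","switch_box","valve_box","pump_box"):
    for c in ("top","scene"):
        print(t,c,[(np.round(d["position"],3).tolist(),round(d["score"],2)) for d in models.boxes_of(c,t)[:3]])
E
```

```text
pics
{'time': 0.0, 'joint_positions': array([ 1.12698245,  0.39917725,  0.04504418,  1.53783326, -0.01871281,
        1.20689842, -0.05068869]), 'dq': array([ 0.00015666, -0.00014045,  0.00099627, -0.00025895,  0.00100027,
       -0.00012979, -0.00022864]), 'effort': array([ 2.63273942e-04, -4.75128186e+01,  1.36397313e+00, -2.54216945e+01,
        1.14198236e-02,  9.40052705e-03,  3.88683577e-05]), 'ee_pos': array([ 0.21953795, -0.61118247,  0.24429396]), 'eef_rot': array([-1.57268684e+00, -1.23157820e-04, -2.79666852e+00]), 'ft_force': array([0.68858424, 0.28274131, 0.22201703]), 'torque': array([-0.00963029,  0.00788683, -0.04293681]), 'width': 0.08577518390731224} 0.014
scene {'camera_matrix': array([[441.73695684,   0.        , 274.46952136],
       [  0.        , 441.73695684, 209.04590747],
       [  0.        ,   0.        ,   1.        ]]), 'R': array([[ 0.80625207,  0.59151852, -0.00796526],
       [ 0.47779763, -0.65906915, -0.58080744],
       [-0.34880801,  0.46447142, -0.81400201]]), 't': array([-0.44096811, -0.21485528,  1.28770623])}
top {'camera_matrix': array([[388.
[... 482 characters left out ...]
 top [([0.481, 0.269, 0.059], 0.54), ([0.507, 0.289, 0.044], 0.45)]
bar_key_top scene [([0.493, 0.267, 0.06], 0.72)]
square_key_top top [([0.53, 0.315, 0.059], 0.57)]
square_key_top scene [([0.533, 0.309, 0.064], 0.53)]
pump_button_top top [([0.576, 0.024, 0.08], 0.62)]
pump_button_top scene [([0.579, 0.026, 0.074], 0.54)]
switch_box top [([0.562, -0.304, 0.032], 0.7)]
switch_box scene [([0.572, -0.311, 0.031], 0.82)]
valve_box top [([0.508, 0.291, 0.047], 0.68), ([0.784, -0.047, 0.052], 0.38)]
valve_box scene [([0.517, 0.275, 0.045], 0.93)]
pump_box top [([0.575, 0.028, 0.06], 0.68)]
pump_box scene [([0.584, 0.006, 0.058], 0.92), ([0.732, 0.166, 0.064], 0.69), ([0.765, -0.028, 0.06], 0.19)]
```

View pics/top0.png

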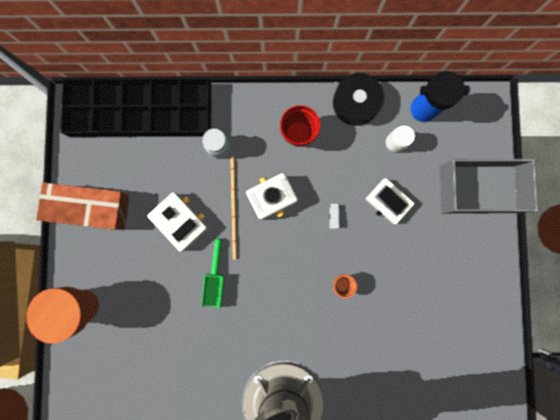

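View pics/scene0.png

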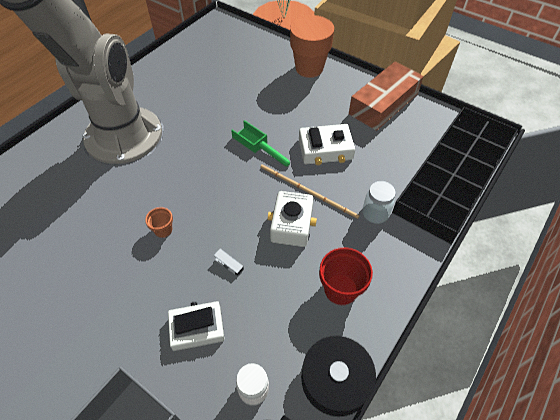

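Run:
```python
import cv2,numpy as np
t=cv2.imread("pics/top0.png");s=cv2.imread("pics/scene0.png")
z=lambda im,c,r,w=40:cv2.resize(im[r-w:r+w,c-w:c+w],(380,290*380//290),interpolation=cv2.INTER_CUBIC)
a=np.hstack([z(t,390,202,35),z(s,195,322,35)])
b=np.hstack([z(t,178,222,35),z(s,328,142,35)])
cv2.imwrite("pics/z1.png",a);cv2.imwrite("pics/z2.png",b)
cv2.imwrite("pics/z3.png",np.hstack([z(t,272,196,35),z(s,292,215,35)]))
```

```text
(no output)
```

View pics/z1.png

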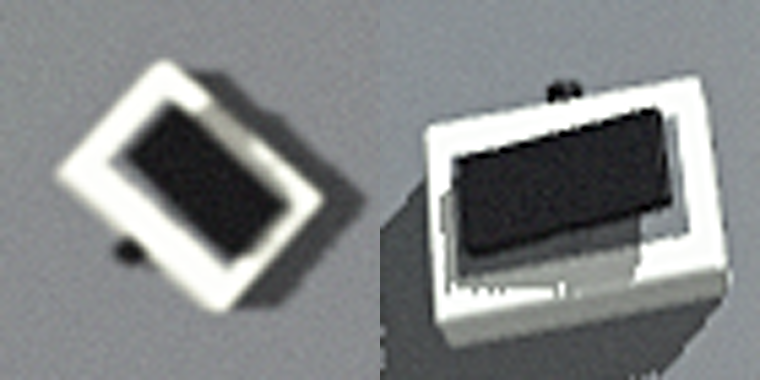

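View pics/z2.png

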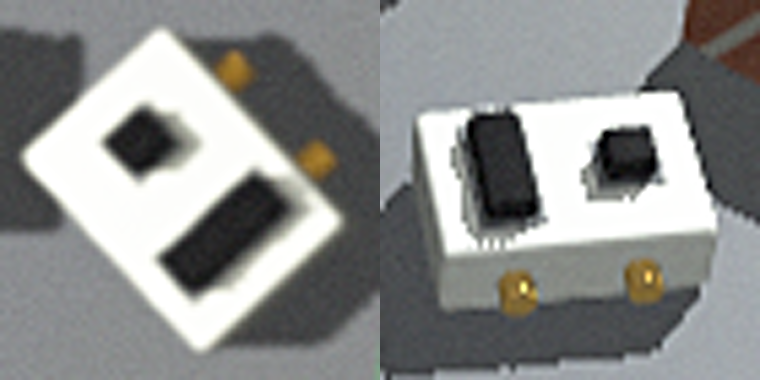

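View pics/z3.png

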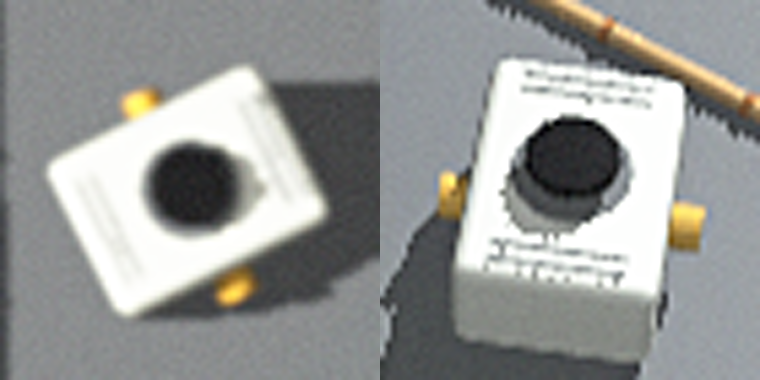

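```bash
cat > h.py <<'E'
import numpy as np
from plant import camera_model
def proj(n,P):
    m=camera_model(n);c=np.asarray(P)@np.array(m["R"]).T+m["t"];q=c@np.array(m["camera_matrix"]).T
    return q[:,:2]/q[:,2:]
E
python3 - <<'E'
import numpy as np
from scipy.optimize import least_squares
from h import proj
k=70/380
def T(o,L,dx=0): return [(o[0]+(x-dx)*k-.5,o[1]+y*k-.5) for x,y in L]
# corner order: (+,+),(+,-),(-,-),(-,+)
B={"switch":(.11,.08,.032,T((355,167),[(58,175),(165,60),(325,200),(222,312)]),T((160,287),[(700,78),(727,270),(440,322),(425,128)],380),-.3,(.56,-.3)),
"valve":(.14,.10,.045,None,None,0,(.5,.29)),"pump":(.12,.09,.06,None,None,0,(.575,.02))}
# valve: stubs upper right=+y ; +x lower right
B["valve"]=(.14,.10,.045,T((143,187),[(343,218),(200,350),(22,157),(162,28)]),T((293,107),[(443,253),(415,113),(680,92),(717,232)],380),-2,(.5,.29))
# pump: take +y lower-right, sym
B["pump"]=(.12,.09,.06,T((237,161),[(328,212),(248,68),(47,165),(125,317)]),T((257,180),[(500,60),(685,80),(658,298),(457,270)],380),-1,(.575,.02))
for n,(a,b,h,t,s,y0,c) in B.items():
    loc=np.array([(a/2,b/2),(a/2,-b/2),(-a/2,-b/2),(-a/2,b/2)])
    def pts(p,h=h): 
        R=np.array([[np.cos(p[2]),-np.sin(p[2])],[np.sin(p[2]),np.cos(p[2])]]);return np.c_[loc@R.T+p[:2],np.full(4,h)]
    for use in("top","scene","both"):
      best=None
      for y in np.arange(-3,3,.5):
        f=lambda p:np.r_[*([ (proj("top",pts(p))-t).ravel()] if use!="scene" else []),*([(proj("scene",pts(p))-s).ravel()] if (use!="top") else [])]
        r=least_squares(f,[*c,y])
        if best is None or r.cost<best.cost: best=r
      print(n,use,best.x.round(4),"rms px",np.sqrt(np.mean(best.fun**2)).round(2))
E
```

```text
switch top [ 0.5623 -0.3043  0.8342] rms px 0.39
switch scene [ 0.5654 -0.3047  0.8263] rms px 0.49
switch both [ 0.5642 -0.3045  0.8293] rms px 0.62
valve top [0.5066 0.2963 3.8992] rms px 0.56
valve scene [ 0.5059  0.2973 -2.4086] rms px 0.34
valve both [ 0.5063  0.2966 -2.3942] rms px 0.54Traceback (most recent call last):
  File "<stdin>", line 21, in <module>
    return func(*args, **kwargs)
    result = trf(vector_fun.fun, vector_fun.jac, x0, f0, J0, lb, ub, ftol, xtol,
                 gtol, max_nfev, x_scale, loss_function, tr_solver,
                 tr_options.copy(), verbose, callback=callback_wrapped)
    return trf_no_bounds(
        fun, jac, x0, f0, J0, ftol, xtol, gtol, max_nfev, x_scale,
        loss_function, tr_solver, tr_options, verbose, callback=callback)
    J = jac(x)
    self._update_jac()
    ~~~~~~~~~~~~~~~~^^
    self.J = self.jac_wrapped(xp_copy(self.x), f0=self.f)
             ~~~~~~~~~~~~~~~~^^^^^^^^^^^^^^^^^^^^^^^^^^^^
    J, dct = approx_derivative(
             ~~~~~~~~~~~~~~~~~^
        self.fun,
        ^^^^^^^^^
    ...<2 lines>...
        **self.
[... 259 characters left out ...]
     ^^^^^^^^^^^^^^^^^^^^^^
                             mf)
                             ^^^
    df = [f_eval - f0 for f_eval in f_evals]
                                    ^^^^^^^
    f = np.atleast_1d(self.fun(x, *self.args, **self.kwargs))
                      ~~~~~~~~^^^^^^^^^^^^^^^^^^^^^^^^^^^^^^
    return np.atleast_1d(self.fun(x))
                         ~~~~~~~~^^^
    return self.f(x, *self.args, **self.kwargs)
           ~~~~~~^^^^^^^^^^^^^^^^^^^^^^^^^^^^^^
  File "<stdin>", line 20, in <lambda>
  File "h.py", line 4, in proj
    m=camera_model(n);c=np.asarray(P)@np.array(m["R"]).T+m["t"];q=c@np.array(m["camera_matrix"]).T
ValueError: time passes only in moves, steps and waits
```

Run:
```python
import numpy as np,json
from plant import camera_model
M={n:{k:np.array(v).tolist() for k,v in camera_model(n).items()} for n in("top","scene")}
json.dump(M,open("cam.json","w"))
def ray(n,u,v,z):
    m={k:np.array(x) for k,x in M[n].items()}
    d=m["R"].T@np.linalg.solve(m["camera_matrix"],[u,v,1]);c=-m["R"].T@m["t"];return (c+d*(z-c[2])/d[2])[:2].round(4)
k=70/380
print("pump",ray("top",237+190*k-.5,161+190*k-.5,.076),ray("scene",257+192*k-.5,180+157*k-.5,.076))
print("bar",ray("top",143+227*k-.5,187+237*k-.5,.061),ray("scene",293+121*k-.5,107+162*k-.5,.061))
print("sq",ray("top",143+140*k-.5,187+143*k-.5,.061))
print("rocker mid",ray("top",355+205*k-.5,167+180*k-.5,.051),ray("scene",160+182*k-.5,287+180*k-.5,.051))
```

```text
pump [0.5737 0.0293] [0.5778 0.0281]
bar [0.4808 0.2687] [0.4847 0.2699]
sq [0.5285 0.3135]
rocker mid [ 0.5637 -0.3053] [ 0.5647 -0.3062]
```

```bash
python3 -m pendant '0 0 0 0 0 -0.121 0;0 0 0 0 0 -0.121 0;0 0 0 0 0 -0.121 0;0 0 0 0 0 -0.121 0;0 -30 0 3 0 0 0;0 -30 0 3 0 0 0;0 -30 0 3 0 0 0;0 -30 0 3 0 0 0;0 -30 0 3 0 0 0;0 -30 0 3 0 0 0;0 -30 0 3 0 0 0;0 -30 0 3 0 0 0' 30
python3 -m pendant '0 -30 0 3 0 0 0;0 -30 0 3 0 0 0;0 -30 0 3 0 0 0;0 -30 0 3 0 0 0;0 -30 0 3 0 0 0;0 -30 0 3 0 0 0;0 -30 0 3 0 0 0;0 -10 0 0 0 0 0;0 0 0 0 0 0 0;0 0 0 0 0 0 0'
cat > st.py <<'E'
import sys,numpy as np
from plant import robot
s=robot.sense();p=np.array(s["ee_pos"]);y=s["eef_rot"][2]
print("t",round(s["time"],2),p.round(4),"rot",np.round(s["eef_rot"],3),"F",np.round(s["ft_force"],1),"w",round(s["width"],4),"q",np.round(s["joint_positions"],2))
if len(sys.argv)>2:
    d=np.array([float(sys.argv[1]),float(sys.argv[2])])-p[:2]
    print("tool mm x",round(1000*(d@[np.cos(y),np.sin(y)]),1),"z",round(1000*(d@[-np.sin(y),np.cos(y)]),1))
E
python3 st.py .584 -.283
```

```text
time: 1.8
ee_pos: [0.4005, -0.45, 0.2456]
eef_rot: [-1.57, -0.0, -2.313]
ft_force: [0.5, -0.3, 0.5]
width: 0.0002
time: 2.63
ee_pos: [0.5632, -0.3036, 0.2452]
eef_rot: [-1.571, -0.001, -2.312]
ft_force: [-0.3, -0.5, 0.0]
width: -0.0
t 2.63 [ 0.5632 -0.3036  0.2452] rot [-1.571e+00 -1.000e-03 -2.312e+00] F [-0.3 -0.5  0. ] w -0.0 q [ 0.6   0.39 -0.23  1.56  0.09  1.21 -0.39]
tool mm x -29.2 z 1.4
```

```bash
python3 -m pendant '0 -29 0 1.5 0 0 0;0 0 30 0 0 0 0;0 0 30 0 0 0 0;0 0 30 0 0 0 0;0 0 30 0 0 0 0;0 0 25 0 0 0 0;0 0 5 0 0 0 0;0 0 0 0 0 0 0;0 0 0 0 0 0 0'
python3 st.py .584 -.283
python3 - <<'E'
from plant import capture
import cv2,numpy as np
t=capture("top");s=capture("scene")
cv2.imwrite("pics/a1.png",np.hstack([cv2.resize(t[140:260,330:450],(390,390)),cv2.resize(s[250:370,130:250],(390,390))])[:,:,::-1])
E
```

```text
time: 3.38
ee_pos: [0.5843, -0.2846, 0.0965]
eef_rot: [-1.569, -0.0, -2.315]
ft_force: [0.2, 0.4, -0.2]
width: 0.0001
t 3.38 [ 0.5843 -0.2846  0.0965] rot [-1.569 -0.    -2.315] F [ 0.2  0.4 -0.2] w 0.0001 q [ 0.55  0.54 -0.22  1.67  0.14  0.94 -0.47]
tool mm x -1.0 z -1.3
```

View pics/a1.png

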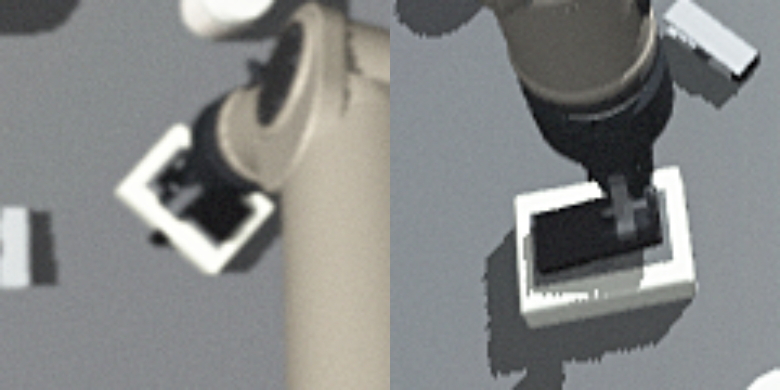

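The closed fingers stand above the rocker's raised end: around (180,190) in the left view and (625,215) in the right one. Now I press.

```bash
python3 -m pendant '0 0 10 0 0 0 0;0 0 6 0 0 0 0;0 0 4 0 0 0 0;0 0 0 0 0 0 0'
python3 -m pendant '0 0 4 0 0 0 0;0 0 4 0 0 0 0;0 0 0 0 0 0 0;0 0 0 0 0 0 0'
python3 -m pendant '0 0 3 0 0 0 0;0 0 3 0 0 0 0;0 0 0 0 0 0 0;0 0 0 0 0 0 0'
```

```text
time: 3.82
ee_pos: [0.5836, -0.2823, 0.0741]
eef_rot: [-1.573, -0.001, -2.313]
ft_force: [0.1, -0.3, -0.1]
width: 0.0001
time: 4.15
ee_pos: [0.5844, -0.2827, 0.0671]
eef_rot: [-1.571, -0.0, -2.312]
ft_force: [-0.5, 0.1, 0.4]
width: -0.0003
time: 4.48
ee_pos: [0.5848, -0.2826, 0.0613]
eef_rot: [-1.57, 0.0, -2.313]
ft_force: [1.5, 1.0, 0.5]
width: -0.0001
```

```bash
python3 -m pendant '0 0 2 0 0 0 0;0 0 0 0 0 0 0;0 0 0 0 0 0 0'
python3 -m pendant '0 0 2 0 0 0 0;0 0 0 0 0 0 0;0 0 0 0 0 0 0'
python3 - <<'E'
from plant import capture
import cv2,numpy as np
t=capture("top");s=capture("scene")
cv2.imwrite("pics/a2.png",np.hstack([cv2.resize(t[140:260,330:450],(390,390)),cv2.resize(s[250:370,130:250],(390,390))])[:,:,::-1])
E
```

```text
time: 4.73
ee_pos: [0.5849, -0.2826, 0.0597]
eef_rot: [-1.57, 0.0, -2.313]
ft_force: [0.2, 1.3, 5.2]
width: 0.0001
time: 4.98
ee_pos: [0.585, -0.2826, 0.0593]
eef_rot: [-1.57, 0.0, -2.313]
ft_force: [-2.7, 3.0, 12.6]
width: 0.0002
```

View pics/a2.png

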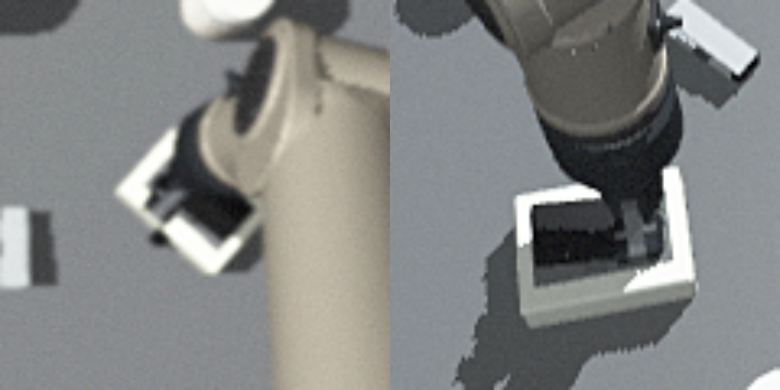

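The rocker has tipped over (its right end is now low in the right view) and the force climbs against the stop. I'll push slightly more, then retreat and check.

```bash
python3 -m pendant '0 0 2 0 0 0 0;0 0 0 0 0 0 0;0 0 0 0 0 0 0;0 0 0 0 0 0 0'
python3 -m pendant '0 0 -10 0 0 0 0;0 0 -30 0 0 0 0;0 0 -40 0 0 0 0;0 0 -40 0 0 0 0;0 0 -40 0 0 0 0;0 0 0 0 0 0 0;0 0 0 0 0 0 0'
python3 st.py .483 .271
```

```text
time: 5.42
ee_pos: [0.5851, -0.2827, 0.059]
eef_rot: [-1.57, -0.0, -2.313]
ft_force: [-4.9, 4.0, 21.6]
width: -0.0002
time: 6.0
ee_pos: [0.5854, -0.2841, 0.2181]
eef_rot: [-1.565, 0.001, -2.314]
ft_force: [0.2, 0.3, -1.1]
width: 0.0003
t 6.0 [ 0.5854 -0.2841  0.2181] rot [-1.565e+00  1.000e-03 -2.314e+00] F [ 0.2  0.3 -1.1] w 0.0003 q [ 0.56  0.42 -0.24  1.57  0.11  1.16 -0.44]
tool mm x -339.6 z -450.9
```

```bash
python3 -m pendant '0 -20 0 -26.5 0 0 0;0 -20 0 -26.5 0 0 0;0 -20 0 -26.5 0 0 0;0 -20 0 -26.5 0 0 0;0 -20 0 -26.5 0 0 0;0 -20 0 -26.5 0 0 0;0 -20 0 -26.5 0 0 0;0 -20 0 -26.5 0 0 0;0 -20 0 -26.5 0 0 0;0 -20 0 -26.5 0 0 0;0 -20 0 -26.5 0 0 0;0 -20 0 -26.5 0 0 0'
python3 -m pendant '0 -20 0 -26.5 0 0 0;0 -20 0 -26.5 0 0 0;0 -20 0 -26.5 0 0 0;0 -20 0 -26.5 0 0 0;0 -20 0 -26.5 0 0 0;0 0 0 0 0 0.08 0;0 0 0 0 0 0 0;0 0 0 0 0 0 0'
python3 st.py .483 .271
python3 - <<'E'
from plant import capture
import cv2,numpy as np
t=capture("top");s=capture("scene")
cv2.imwrite("pics/b1.png",np.hstack([cv2.resize(t[140:260,330:450],(390,390)),cv2.resize(s[250:370,130:250],(390,390))])[:,:,::-1])
E
```

```text
time: 7.0
ee_pos: [0.5103, 0.1094, 0.2131]
eef_rot: [-1.573, -0.004, -2.313]
ft_force: [0.6, -0.6, 0.5]
width: -0.0003
time: 7.67
ee_pos: [0.4815, 0.2708, 0.2133]
eef_rot: [-1.571, -0.004, -2.391]
ft_force: [-0.4, -0.4, 0.5]
width: -0.0003
t 7.67 [0.4815 0.2708 0.2133] rot [-1.571 -0.004 -2.391] F [-0.4 -0.4  0.5] w -0.0003 q [-0.16  0.29 -0.52  1.8   0.16  1.1  -1.55]
tool mm x -1.2 z 0.9
```

View pics/b1.png

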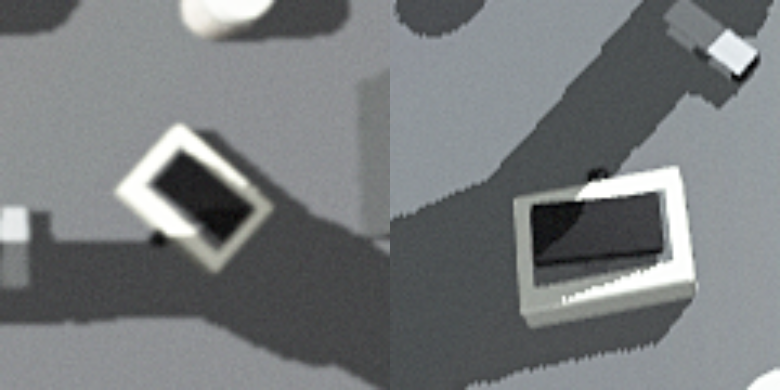

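The rocker's right end in the right-hand view is now low (edge near (662,192)–(662,250)), so it is fully over. The clip is only in shadow. Next, the bar key.

```bash
python3 -m pendant '0 -1 30 1 0 0 0;0 0 30 0 0 0 0;0 0 30 0 0 0 0;0 0 25 0 0 0 0;0 0 8 0 0 0 0;0 0 0 0 0 0 0;0 0 0 0 0 0 0'
python3 st.py .483 .271
python3 - <<'E'
from plant import capture
import cv2,numpy as np
t=capture("top");s=capture("scene")
cv2.imwrite("pics/b2.png",np.hstack([cv2.resize(t[160:280,120:240],(390,390)),cv2.resize(s[80:200,270:390],(390,390))])[:,:,::-1])
E
```

```text
time: 8.35
ee_pos: [0.4842, 0.2718, 0.0928]
eef_rot: [-1.57, 0.0, -2.394]
ft_force: [0.4, 0.2, 1.2]
width: -0.0001
t 8.35 [0.4842 0.2718 0.0928] rot [-1.57   0.    -2.394] F [0.4 0.2 1.2] w -0.0001 q [-0.2   0.43 -0.48  1.91  0.26  0.87 -1.64]
tool mm x 1.4 z -0.3
```

View pics/b2.png

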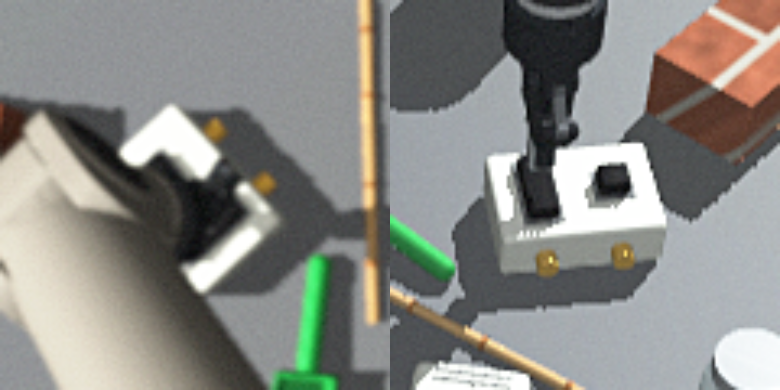

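The fingertips stand just over the bar key, near (540,170) in the right-hand view. They are clear of the square key at (612,180).

```bash
python3 -m pendant '0 0 10 0 0 0 0;0 0 7 0 0 0 0;0 0 0 0 0 0 0;0 0 0 0 0 0 0'
python3 -m pendant '0 0 4 0 0 0 0;0 0 3 0 0 0 0;0 0 0 0 0 0 0;0 0 0 0 0 0 0'
python3 -m pendant '0 0 3 0 0 0 0;0 0 2 0 0 0 0;0 0 0 0 0 0 0;0 0 0 0 0 0 0'
```

```text
time: 8.78
ee_pos: [0.4831, 0.272, 0.0748]
eef_rot: [-1.571, -0.001, -2.393]
ft_force: [0.4, 0.2, 0.5]
width: 0.0002
time: 9.12
ee_pos: [0.4835, 0.2723, 0.0681]
eef_rot: [-1.571, 0.0, -2.393]
ft_force: [0.1, 0.5, -0.9]
width: 0.0003
time: 9.45
ee_pos: [0.4836, 0.2724, 0.065]
eef_rot: [-1.57, -0.0, -2.393]
ft_force: [-3.5, -2.4, 15.6]
width: -0.0
```

```bash
python3 -m pendant '0 0 2 0 0 0 0;0 0 0 0 0 0 0;0 0 0 0 0 0 0;0 0 0 0 0 0 0'
python3 -m pendant '0 0 -10 0 0 0 0;0 0 -30 0 0 0 0;0 0 -40 0 0 0 0;0 0 -40 0 0 0 0;0 0 -30 0 0 0 0;0 0 0 0 0 0 0;0 0 0 0 0 0 0'
python3 st.py .576 .0285
```

```text
time: 9.78
ee_pos: [0.4837, 0.2724, 0.0648]
eef_rot: [-1.569, -0.001, -2.393]
ft_force: [-7.5, -5.4, 27.2]
width: 0.0
time: 10.37
ee_pos: [0.4846, 0.273, 0.213]
eef_rot: [-1.569, 0.004, -2.393]
ft_force: [0.8, 0.5, 0.1]
width: 0.0001
t 10.37 [0.4846 0.273  0.213 ] rot [-1.569  0.004 -2.393] F [0.8 0.5 0.1] w 0.0001 q [-0.15  0.29 -0.53  1.79  0.16  1.1  -1.56]
tool mm x 99.4 z 241.3
```

```bash
python3 -m pendant '0 11 0 27 0 0 0;0 11 0 27 0 0 0;0 11 0 27 0 0 0;0 11 0 27 0 0 0;0 11 0 27 0 0 0;0 11 0 27 0 0 0;0 11 0 27 0 0 0;0 11 0 27 0 0 0;0 11 0 25 0 0 0;0 0 0 0 0 0 0;0 0 0 0 0 0 0;0 0 0 0 0 0 0'
python3 st.py .576 .0285
python3 - <<'E'
from plant import capture
import cv2,numpy as np
t=capture("top");s=capture("scene")
cv2.imwrite("pics/c1.png",np.hstack([cv2.resize(t[160:280,120:240],(390,390)),cv2.resize(s[80:200,270:390],(390,390))])[:,:,::-1])
E
```

```text
time: 11.37
ee_pos: [0.574, 0.0289, 0.2095]
eef_rot: [-1.573, -0.002, -2.392]
ft_force: [-0.4, 0.1, 1.1]
width: -0.0001
t 11.37 [0.574  0.0289 0.2095] rot [-1.573e+00 -2.000e-03 -2.392e+00] F [-0.4  0.1  1.1] w -0.0001 q [ 0.2   0.32 -0.39  1.75  0.13  1.1  -1.06]
tool mm x -1.2 z 1.6
```

View pics/c1.png

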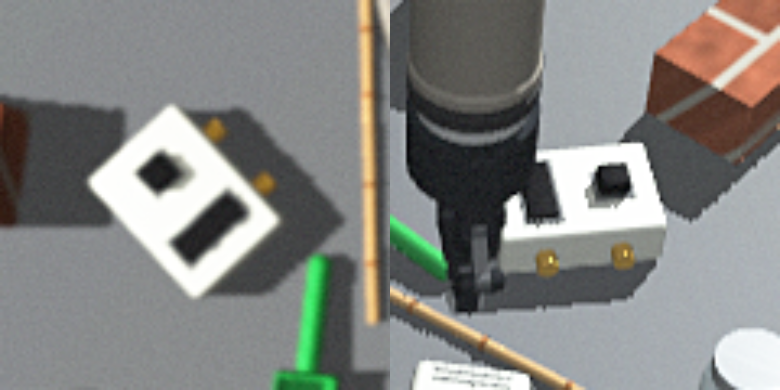

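In the left view the bar key at (210,228) now casts only a thin shadow, so it is home. The square key at (160,172) still stands up. Next, the pump button.

```bash
python3 -m pendant '0 -1 30 1.5 0 0 0;0 0 30 0 0 0 0;0 0 25 0 0 0 0;0 0 15 0 0 0 0;0 0 3 0 0 0 0;0 0 0 0 0 0 0;0 0 0 0 0 0 0'
python3 st.py .576 .0285
python3 - <<'E'
from plant import capture
import cv2,numpy as np
t=capture("top");s=capture("scene")
cv2.imwrite("pics/c2.png",np.hstack([cv2.resize(t[140:260,210:330],(390,390)),cv2.resize(s[150:270,230:350],(390,390))])[:,:,::-1])
E
```

```text
time: 12.05
ee_pos: [0.5774, 0.0289, 0.1092]
eef_rot: [-1.57, 0.001, -2.391]
ft_force: [-0.4, -0.3, 1.1]
width: 0.0
t 12.05 [0.5774 0.0289 0.1092] rot [-1.570e+00  1.000e-03 -2.391e+00] F [-0.4 -0.3  1.1] w 0.0 q [ 0.17  0.43 -0.37  1.84  0.19  0.9  -1.11]
tool mm x 1.3 z -0.7
```

View pics/c2.png

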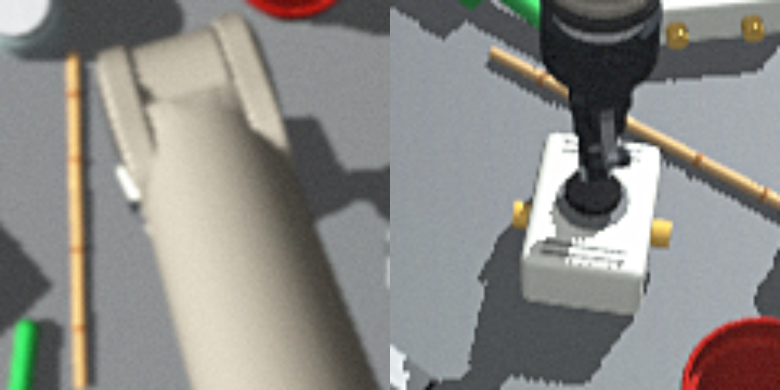

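The fingertips are centred above the button, near (598,180) in the right-hand view.

```bash
python3 -m pendant '0 0 10 0 0 0 0;0 0 9 0 0 0 0;0 0 0 0 0 0 0;0 0 0 0 0 0 0'
python3 -m pendant '0 0 4 0 0 0 0;0 0 3 0 0 0 0;0 0 0 0 0 0 0;0 0 0 0 0 0 0'
python3 -m pendant '0 0 3 0 0 0 0;0 0 2 0 0 0 0;0 0 0 0 0 0 0;0 0 0 0 0 0 0'
```

```text
time: 12.48
ee_pos: [0.5762, 0.0278, 0.0886]
eef_rot: [-1.572, -0.001, -2.393]
ft_force: [-0.3, -0.0, -1.1]
width: -0.0001
time: 12.82
ee_pos: [0.5767, 0.0279, 0.082]
eef_rot: [-1.571, -0.0, -2.393]
ft_force: [0.0, 0.2, 0.8]
width: -0.0
time: 13.15
ee_pos: [0.5769, 0.0279, 0.0799]
eef_rot: [-1.57, -0.001, -2.393]
ft_force: [-7.6, -0.2, 18.9]
width: 0.0001
```

```bash
python3 -m pendant '0 0 2 0 0 0 0;0 0 0 0 0 0 0;0 0 0 0 0 0 0;0 0 0 0 0 0 0'
python3 -m pendant '0 0 -10 0 0 0 0;0 0 -30 0 0 0 0;0 0 -40 0 0 0 0;0 0 -40 0 0 0 0;0 0 -30 0 0 0 0;0 0 0 0 0 0 0;0 0 0 0 0 0 0'
python3 -m pendant '0 20 0 10 0 0 0;0 30 0 10 0 0 0;0 30 0 10 0 0 0;0 30 0 10 0 0 0;0 20 0 0 0 0 0;0 0 0 0 0 0 0;0 0 0 0 0 0 0'
python3 - <<'E'
from plant import capture
import cv2,numpy as np
t=capture("top");s=capture("scene")
cv2.imwrite("pics/d_t.png",t[:,:,::-1]);cv2.imwrite("pics/d_s.png",s[:,:,::-1])
E
```

```text
time: 13.48
ee_pos: [0.577, 0.0279, 0.0798]
eef_rot: [-1.569, -0.001, -2.393]
ft_force: [-10.9, -1.8, 31.6]
width: 0.0004
time: 14.07
ee_pos: [0.578, 0.0281, 0.2272]
eef_rot: [-1.568, 0.003, -2.393]
ft_force: [0.2, 0.2, -0.2]
width: -0.0002
time: 14.65
ee_pos: [0.5072, -0.0908, 0.2235]
eef_rot: [-1.573, -0.002, -2.395]
ft_force: [0.2, -0.1, 0.2]
width: -0.0
```

View pics/d_t.png

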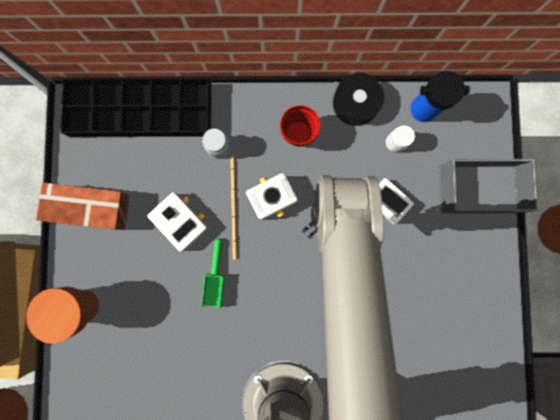

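View pics/d_s.png

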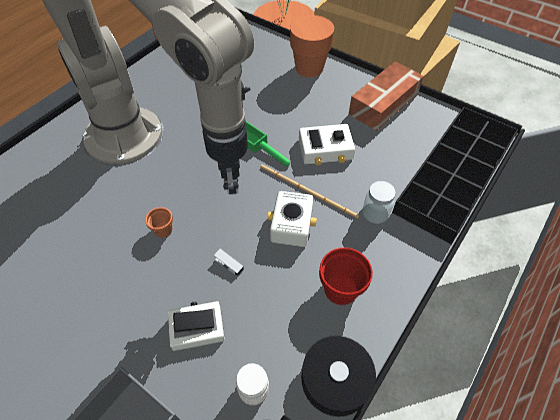

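In both views every bystander is where it was, and the arm is clear. I'll check the rocker and keys numerically before handing in.

Run:
```python
import numpy as np,json,cv2
M={k:{a:np.array(b) for a,b in v.items()} for k,v in json.load(open("cam.json")).items()}
def proj(n,P):
    m=M[n];c=P@m["R"].T+m["t"];q=c@m["camera_matrix"].T;return q[:,:2]/q[:,2:]
o=[]
for f in("scene0","d_s"):
  im=cv2.imread(f"pics/{f}.png")[287:357,160:230]
  im=cv2.resize(im,(390,390),interpolation=cv2.INTER_CUBIC)
  for th,col in((.22,(0,255,0)),(-.22,(0,0,255))):
    L=np.array([(x*np.cos(th)-.005*np.sin(th),y,.046+x*np.sin(th)+.005*np.cos(th)) for x,y in((.04,.02),(.04,-.02),(-.04,-.02),(-.04,.02))])
    c,s=np.cos(.829),np.sin(.829);W=L@np.array([[c,s,0],[-s,c,0],[0,0,1]])+[.5642,-.305,0]
    p=((proj("scene",W)-[160,287]+.5)*390/70).astype(np.int32);cv2.polylines(im,[p],True,col,1)
  o.append(im)
cv2.imwrite("pics/e.png",np.hstack(o))
a=[cv2.imread(f"pics/{f}.png") for f in("scene0","d_s")]
z=lambda im,c,r:cv2.resize(im[r-30:r+30,c-30:c+30],(290,290),interpolation=cv2.INTER_CUBIC)
cv2.imwrite("pics/e2.png",np.vstack([np.hstack([z(i,328,142) for i in a]),np.hstack([z(i,292,215) for i in a])]))
```

```text
(no output)
```

View pics/e.png

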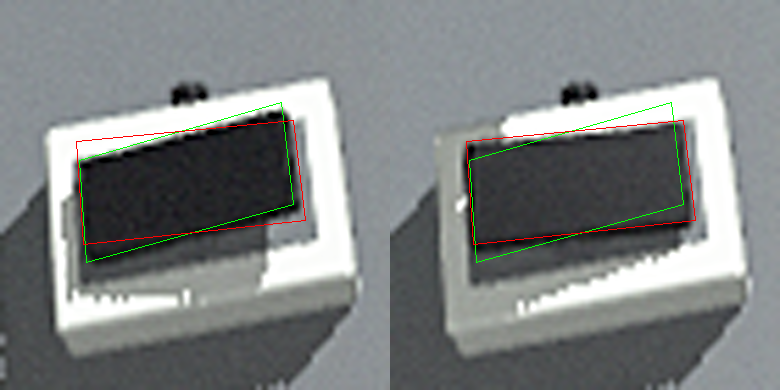

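View pics/e2.png

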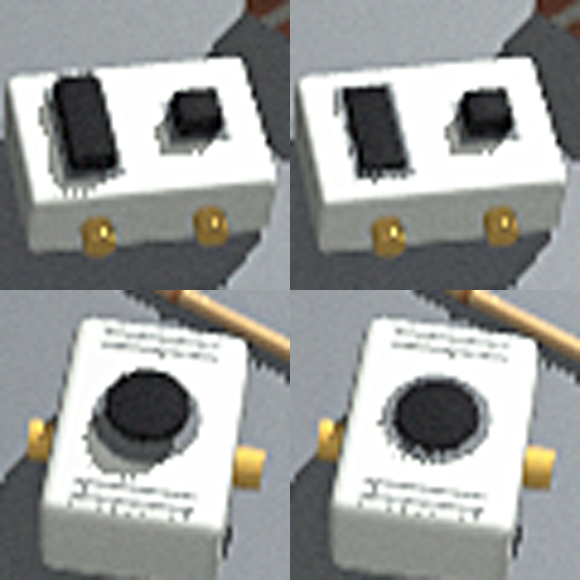

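The rocker now matches the red "fully over" outline. The bar key and the round button are flush, and the square key is unchanged.

```bash
python3 -c "
from plant import order
print(order.sign_off())"
```

```text
the job is handed in; nothing more can be done
None
```

I pressed the rocker fully over, then the bar key home, then the pump button home, in that order, and handed the job in at about 15 s of robot time. The sign-off gives no verdict, so this rests on my own last checks:

- **Presses:** each one ended against its stop with 22 to 32 N vertically. The fingertip heights at the stops were 45, 51 and 66 mm, which fit the heights given.
- **Rocker:** in the final picture it matches the projected outline for fully over.
- **Keys and button:** the bar key and round button look down in the final picture, and the square key is unchanged.
- **Bystanders:** none looks moved in the before and after pictures. In the final top view the arm hides the clip and the small pot, so I checked those two in the scene view only.
- **Arm:** it was left clear of everything at z about 0.22 m, with near-zero force.

None of the checks failed. The two cameras differed by up to about 4 mm on the positions, so I aimed between them.

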